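# Seat a wear-test disc in its corner pocket along the rail

## Task

On the grey loading tray, push the red test disc straight up against the white rail while it is still between the two black lines, then slide it along the rail, keeping it against the rail, into the corner pocket that has the blue lip, until it is fully home against the end stop. Only push the disc with the fingertips: it stays flat on the tray and is never lifted. Leave the white disc, the brass weight, the jar and the brush alone, and finish with the hand clear of everything.

Things in the scene. Friction and masses are not known exactly. Their poses are not given: they have to be found in the camera images.
- tray: Fixed grey tray. Origin on the bench surface; x runs across to the rail, y along it. Deck x -125..65, y -155..155 mm, top z=8. Slippery white rail along +x: inner face x=50, top z=22. White end stops: inner faces y=+140 and -140, from the rail to x=-25, top z=22. Flat black lines cross the deck at y=+70 and -70. Turned at random up to 25 degrees.
- lip_blue: Fixed blue bar at either end of the deck, 20 (x) x 28 (y) x 12 mm high, beside an end stop: with rail and stop it makes the wanted corner pocket. Origin: centre of its underside, at x=-13, y=+126 or -126, z=8 mm in the tray's frame. The gap between bar and rail is 53 mm for the 50 mm disc, which thus enters only along the rail.
- lip_yellow: The same bar in yellow, at the other end of the tray: the pocket not wanted.
- pocket_left (a point): Point on the deck's top: where the centre of the disc's underside lies when fully home in the pocket at the tray's +y end (25 mm from rail and from end stop). Axes as the tray's.
- pocket_right (a point): The same at the tray's -y end.
- red_disc: Red plastic test disc, loose, lying flat on the deck in the middle part of the tray, away from the rail. 50 mm in diameter, 14 mm thick, about 60 g. Origin at the centre of its underside. It slides easily.
- white_disc: White reference disc, 50 mm in diameter, 14 mm thick, loose, parked in a front corner of the deck (away from the rail). Origin at the centre of its underside. Leave alone.
- weight: Brass test weight, 36 mm in diameter, 43 mm high with a small knob, loose, standing in the other front corner of the deck. Origin at the centre of its underside. Leave alone.
- jar: Amber jar, 48 mm in diameter, 62 mm high, loose, standing on the bench beyond the tray's +y end. Origin at the centre of its underside. Leave alone.
- brush: Small brush, 160 mm long, loose, lying on the bench beyond the tray's -y end, along its own x. Leave alone.
There are look-alikes about, which are no part of the job. There is more than one size of the red_disc; the job needs the largest.

How it is judged:
By the outcome, as a careful person would: the job done as asked, in the order asked, and still so for the second after the job is handed in, with the robot touching nothing.
It also fails if it takes over 43 s, if anything falls off the work surface, if the arm or the gripper's body presses on something with over 40 N, if the wrist force passes 120 N, or if a joint passes its speed limit or range.

## Robot

A 6-joint arm with a two-finger parallel gripper is mounted at the origin on the work surface. World frame = base frame: x ahead of the robot, y to its left, z up, the work surface at z = 0. Lengths are in m, angles in rad, forces in N, time in s.
With the tool pointing down it reaches from about 0.275 to 0.725 m from the base axis. Payload 5.6 kg.
Tool frame: the origin (TCP) lies midway between the tips of the shut fingers; the grasp point (between the pads) lies 19 mm behind it; z points along the fingers, y is the direction in which the jaws open and shut (so a half turn about z gives the same grasp; the last joint's range is limited). The gripper opens to 85 mm and grips with 20 to 120 N. Pads are 22 mm wide; open, the fingers measure 114 mm over their backs; the gripper's body (76 mm by 85 mm) begins 54 mm behind the grasp point. The pads swing forward as they close: fully open they stand 13 mm farther back than shut.
Start: joints at [1.531, 0.255, 0.108, 0, -1.424, -0.285], TCP at [0.175, 0.521, 0.231] pointing down, gripper open.
Joint ranges: [-2.95, 2.95], [-1.21, 1.97], [-1.09, 1.5], [-2.87, 1.71], [-2.94, -0.07], [-3.05, 3.05]. Speed limits (rad/s): [2.57, 2.57, 3.14, 3.14, 3.14, 3.14].

## Interface

Orientations are given as a rotation vector (axis times angle).
In Python, from station import r gives the robot as it stands. The module is installed in compiled form; this text tells all that it offers.
- The arm moves only by the tool step_arm, never from a script. Its argument "deltas" is a list of rows, each a list of 7 numbers: the opening, from 0 (shut) to 1 (fully open), then the shift along the tool's x, y, z in m, then the turn, a rotation vector about the tool's x, y, z in rad. A call has 1 to 10 rows; each row shifts and turns the pose as measured when the row begins, along the tool's axes as they then stand; what a row does not reach is not made up. A row lasts 1/10 s, in which the tool goes at most 50 mm and 8.59 degrees, less where a joint would pass 70% of its speed; a pose out of reach is approached as far as the arm can. A call with a gripper value outside its range is refused whole. The fingers move at their own pace and stop on an object; "newtons" is the grip in N (left out, the last holds). Time passes only in rows, so rows that do not move let the fingers close. It gives the time, the measured TCP pose, the force and the opening at its end, in the units of the state.
- r.state(): the state, without advancing time (a new reading comes with each control period).
- r.grab_frame(name): name is "scene" or "side" or "wrist"; returns the picture (384x512x3 uint8, red, green, blue); there is no depth.
- r.camera_info(name): a dict with "K" (3x3 intrinsics, pixels), "cam_to_world" (4x4, takes a point from camera to world coordinates). Camera axes: x right, y down, z forward; pixel columns grow to the right and rows downward; lengths in m; the calibration is good to about 2 mm. A picture is of the moment at which its call begins: read the wrist's pose just before it. camera_info takes no time and is no camera call; for the wrist camera it gives the pose at the moment of the call.
- r.finish_job(): hands the job in, once; it reports no verdict.
The state is a dict: "clock": time; "joints": joint angles; "joint_velocities": joint speeds; "joint_torque": joint torques, N m; "tool_pos": TCP position; "tcp_rot": TCP orientation; "wrist_force": force on the tool from outside, world axes, zero at the start; "wrist_torque": the same for the moment, N m; "gripper_width": finger opening in m.
Only numpy, scipy, OpenCV 4.12 (cv2) and the standard library are available. Lean on these libraries where they do the work, as an engineer would, in place of code of your own. Each camera call takes 0.05 s, during which the arm holds its last target.

## Working session

There is one attempt and no reset: what is moved stays moved. The work goes in short steps, Python scripts to look and compute and a tool call to move; the robot and the scene stay as the last step left them, time stands still between calls to the robot, and variables do not carry over. Pictures are saved under pics/ and viewed, and the job is handed in when it is done.

Besides the shell and the picture viewer there is one more tool, called after "Call:" as a command line: name --pt "numbers of a row" for each row, then --argument value for the rest. step_arm: Moves the arm, as the interface text tells. Its arguments: {"type":"object","properties":{"deltas":{"type":"array","items":{"type":"array","items":{"type":"number"}}},"newtons":{"type":"number"}},"required":["deltas"]}

```bash
mkdir -p pics
python3 - <<'E'
from station import r
import cv2
s=r.state();print(s['clock'],s['tool_pos'],s['tcp_rot'],s['gripper_width'])
for n in ("scene","side","wrist"):
    f=r.grab_frame(n);cv2.imwrite(f"pics/{n}0.png",f[:,:,::-1]);i=r.camera_info(n);print(n,i['K'],i['cam_to_world'])
E
```

```text
0.0 [0.17530666 0.52077957 0.23039815] [ 3.09834161e+00 -5.07758734e-01 -3.40563701e-04] 0.08560741225759809
scene [[355.23532177   0.         257.73878471]
 [  0.         355.23532177 193.29274826]
 [  0.           0.           1.        ]] [[ 0.76672805  0.49515    -0.40860076  0.8447326 ]
 [ 0.64176298 -0.57493893  0.50752882 -0.31535091]
 [ 0.01638241 -0.65136142 -0.75859074  0.54479252]
 [ 0.          0.          0.          1.        ]]
side [[368.08203414   0.         255.57996034]
 [  0.         368.08203414 194.28607589]
 [  0.           0.           1.        ]] [[-0.99461148 -0.06489601  0.08084864  0.4934166 ]
 [-0.10243809  0.73517085 -0.67009721  0.63191978]
 [-0.01595093 -0.67476836 -0.73785719  0.70365998]
 [ 0.          0.          0.          1.        ]]
wrist [[329.44405238   0.         255.29841354]
 [  0.         329.44405238 185.83332072]
 [  0.           0.           1.        ]] [[-0.31989378 -0.91393742 -0.24977262  0.23910142]
 [-0.9474509   0.30918401  0.08210996  0.49944558]
 [ 0.00218233  0.26291376 -0.96481687  0.37236648]
 [ 0.          0.          0.          1.        ]]
```

View pics/scene0.png

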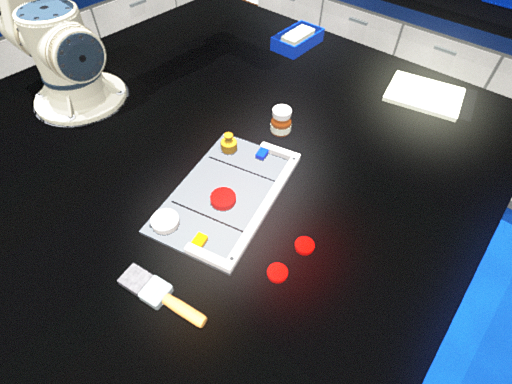

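View pics/side0.png

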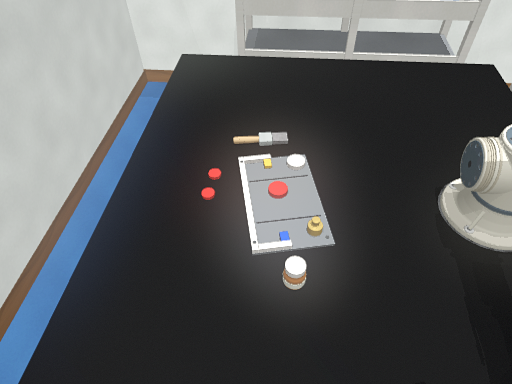

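View pics/wrist0.png

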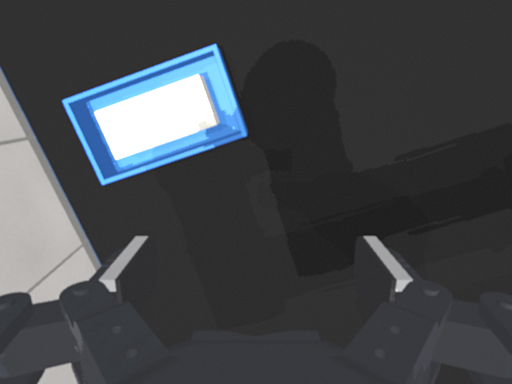

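The scene view shows the tray with the red disc at (223,198), the blue lip at (262,154) on the jar end, and yellow at (200,240). Two smaller red discs are off the tray at (305,245) and (277,272). The side view agrees. I'll enlarge both.

Run:
```python
import cv2
a=cv2.imread('pics/scene0.png')[120:280,130:310];cv2.imwrite('pics/sc_crop.png',cv2.resize(a,None,fx=3.7,fy=3.7,interpolation=cv2.INTER_CUBIC)) 
a=cv2.imread('pics/side0.png')[145:255,225:345];cv2.imwrite('pics/si_crop.png',cv2.resize(a,None,fx=5,fy=5,interpolation=cv2.INTER_CUBIC))
```

```text
(no output)
```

View pics/sc_crop.png

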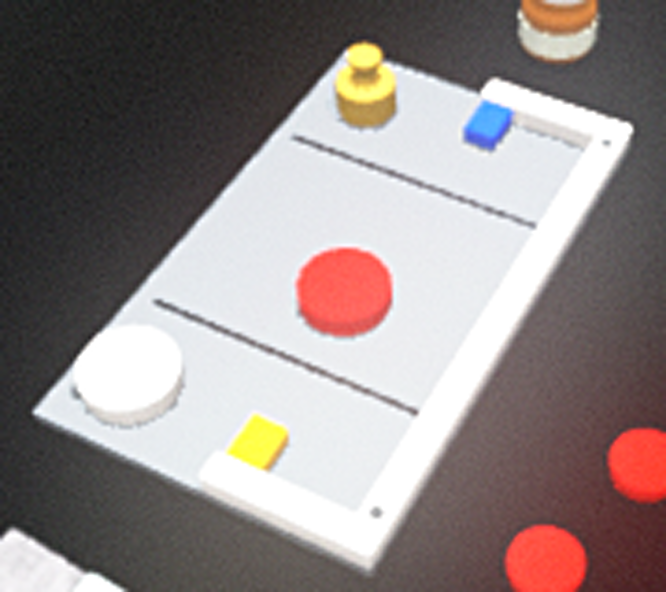

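View pics/si_crop.png

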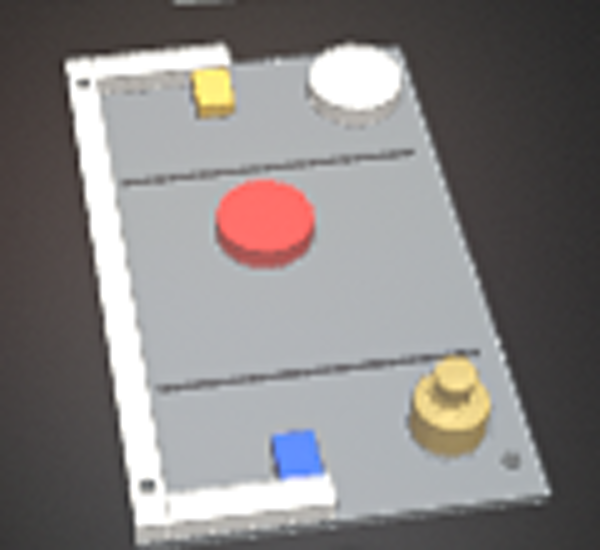

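```bash
cat > h.py <<'E'
import numpy as np
from station import r
from scipy.optimize import least_squares
CI={n:r.camera_info(n) for n in("scene","side")}
def proj(ci,P):
    T=np.linalg.inv(ci['cam_to_world']);p=np.atleast_2d(P)@T[:3,:3].T+T[:3,3];q=p@ci['K'].T
    return q[:,:2]/q[:,2:]
def ray(ci,uv):
    T=ci['cam_to_world'];d=T[:3,:3]@np.linalg.inv(ci['K'])@[*uv,1];return T[:3,3],d
def onz(ci,uv,z):
    o,d=ray(ci,uv);return o+d*(z-o[2])/d[2]
def tri(obs):
    A=np.zeros((3,3));b=np.zeros(3)
    for ci,uv in obs:
        o,d=ray(ci,uv);d=d/np.linalg.norm(d);M=np.eye(3)-np.outer(d,d);A+=M;b+=M@o
    return np.linalg.solve(A,b)
def un(uv,s,off): return (np.array(uv)+.5)/s-.5+np.array(off)
def t2w(p,P):
    P=np.atleast_2d(P)/1000.;c,s=np.cos(p[2]),np.sin(p[2])
    return np.c_[p[0]+c*P[:,0]-s*P[:,1],p[1]+s*P[:,0]+c*P[:,1],P[:,2]+p[3]]
E
cat > fit.py <<'E'
from h import *
S=[((-125,-155,8),(35,411)),((50,70,8),(535,225)),((50,-70,8),(417,412)),((65,155,22),(632,128)),((65,-155,22),(373,553)),((-25,155,22),(492,80))]
D=[((65,-155,22),(66,62)),((65,155,22),(135,525)),((-125,155,8),(550,492)),((-125,-155,8),(402,47)),((50,-70,8),(122,184)),((50,70,8),(158,389))]
def res(p,split=False):
    a=proj(CI['scene'],t2w(p,[x[0] for x in S]))-[un(x[1],3.7,(130,120)) for x in S]
    b=proj(CI['side'],t2w(p,[x[0] for x in D]))-[un(x[1],5,(225,145)) for x in D]
    return np.r_[a,b] if split else np.r_[a,b].ravel()
f=least_squares(res,[.45,.1,.2,0],loss='soft_l1');p=f.x
print(p,np.degrees(p[2]));print(res(p,True).round(2))
R=tri([(CI['scene'],un((345,284),3.7,(130,120))),(CI['side'],un((266,220),5,(225,145)))])
print('red top',R)
c,s=np.cos(p[2]),np.sin(p[2]);d=R[:2]-p[:2];print('red in tray',c*d[0]+s*d[1],-s*d[0]+c*d[1])
print('pocket',t2w(p,[25,115,8]),'origin')
E
python3 fit.py
```

```text
[5.32074911e-01 1.33221885e-02 2.35801061e-01 2.51674368e-04] 13.510405623390685
[[-1.65 -0.59]
 [ 2.19  1.07]
 [ 2.24  0.93]
 [-0.96 -0.65]
 [-2.09 -0.23]
 [-0.72 -0.48]
 [ 0.01 -0.12]
 [ 0.33  0.35]
 [ 0.38  0.35]
 [-0.32 -0.16]
 [-2.05  0.14]
 [-2.4   0.53]]
red top [ 0.51464792 -0.0137925   0.01905445]
red in tray -0.02327933352105909 -0.022293033221725496
pocket [[0.52951657 0.1309804  0.00825167]] origin
```

```bash
sed -i 's/def res(p,split=False):/def res(p,split=False):\n    for L in (S,D):\n        for i,x in enumerate(L):\n            if abs(x[0][1])==70: L[i]=((p[4],x[0][1],8),x[1])/; s/,0\],loss/,0,45],loss/; s/soft_l1/linear/' fit.py; python3 fit.py
```

```text
[5.33820379e-01 1.39859697e-02 2.38066194e-01 1.92510302e-04
 4.29480145e+01] 13.640188157480999
[[-0.69 -0.1 ]
 [-0.11  0.1 ]
 [-0.12 -0.23]
 [-0.25 -0.52]
 [-0.8   0.15]
 [-0.08 -0.3 ]
 [-0.77  0.07]
 [-0.33  0.6 ]
 [-0.27  0.43]
 [-1.09 -0.08]
 [-0.14  0.05]
 [-0.16  0.4 ]]
red top [ 0.51464792 -0.0137925   0.01905445]
red in tray -0.025182544544869505 -0.02247368205956428
pocket [[0.53099554 0.13163809 0.00819251]] origin
```

```bash
cat >> h.py <<'E'
from scipy.spatial.transform import Rotation as Ro
TP=[.5338,.0140,.238,.0]
def where(p=TP):
    s=r.state();R=Ro.from_rotvec(s['tcp_rot']).as_matrix();h=np.degrees(np.arctan2(R[1,0],R[0,0]))
    d=np.array(s['tool_pos'][:2])-p[:2];c,q=np.cos(p[2]),np.sin(p[2])
    print('t',round(s['clock'],2),'tcp',np.round(s['tool_pos'],4),'tray mm',np.round(1000*np.r_[c*d[0]+q*d[1],-q*d[0]+c*d[1]],1),'z-tray',round(1000*s['tool_pos'][2],1),'head-tray',round(h-np.degrees(p[2]),2),'tilt',np.round(R[:2,2],4),'F',np.round(s['wrist_force'],1),'w',round(s['gripper_width'],4))
    return s,R
def plan(tx,ty,z,hd,n,p=TP):
    """tray mm target, z mm world, heading deg rel. tray"""
    s,R=where(p);tgt=t2w(p,[tx,ty,0])[0];tgt[2]=z/1000
    H=np.radians(hd)+p[2];Rt=np.array([[np.cos(H),np.sin(H),0],[np.sin(H),-np.cos(H),0],[0,0,-1]])
    rv=Ro.from_matrix(R.T@Rt).as_rotvec();st=(tgt-s['tool_pos'])/n;print('dist',np.linalg.norm(st*n),'rot',np.degrees(np.linalg.norm(rv)))
    for k in range(n):
        Rk=R@Ro.from_rotvec(rv*k/n).as_matrix();print(list(np.r_[Rk.T@st,rv/n].round(4)))
E
python3 -c "
from h import *
plan(-78,-22,200,0,14)"
```

```text
t 0.15 tcp [0.1753 0.5209 0.2306] tray mm [-228.8  577.1] z-tray 230.6 head-tray -32.25 tilt [-0.0004 -0.0014] F [-0.   0.1 -0.2] w 0.0853
dist 0.6185886292004192 rot 32.24726084828713
[np.float64(0.0319), np.float64(0.0304), np.float64(0.0022), np.float64(0.0001), np.float64(0.0), np.float64(-0.0402)]
[np.float64(0.0307), np.float64(0.0317), np.float64(0.0022), np.float64(0.0001), np.float64(0.0), np.float64(-0.0402)]
[np.float64(0.0294), np.float64(0.0329), np.float64(0.0022), np.float64(0.0001), np.float64(0.0), np.float64(-0.0402)]
[np.float64(0.0281), np.float64(0.0341), np.float64(0.0022), np.float64(0.0001), np.float64(0.0), np.float64(-0.0402)]
[np.float64(0.0267), np.float64(0.0352), np.float64(0.0022), np.float64(0.0001), np.float64(0.0), np.float64(-0.0402)]
[np.float64(0.0252), np.float64(0.0362), np.float64(0.0022), np.float64(0.0001), np.float64(0.0), np.float64(-0.0402)]
[np.float64(0.0237), np.float64(0.0372), np.float64(0.0022), np.float64(0.0001), np.float64(0.0), np.float64(-0.0402)]
[np.float64(0.0222), np.float64(0.0381), np.float64(0.0022), np.float64(0.0001), np.float64(0.0), np.float64(-0.0402)]
[np.float64(0.0207), np.float64(0.039), np.float64(0.0022), np.float64(0.0001), np.float64(0.0), np.float64(-0.0402)]
[np.float64(0.0191), np.float64(0.0398), np.float64(0.0022), np.float64(0.0001), np.float64(0.0), np.float64(-0.0402)]
[np.float64(0.0175), np.float64(0.0405), np.float64(0.0022), np.float64(0.0001), np.float64(0.0), np.float64(-0.0402)]
[np.float64(0.0158), np.float64(0.0412), np.float64(0.0022), np.float64(0.0001), np.float64(0.0), np.float64(-0.0402)]
[np.float64(0.0142), np.float64(0.0418), np.float64(0.0022), np.float64(0.0001), np.float64(0.0), np.float64(-0.0402)]
[np.float64(0.0125), np.float64(0.0423), np.float64(0.0022), np.float64(0.0001), np.float64(0.0), np.float64(-0.0402)]
```

Call:
step_arm --pt "0.28 0.032 0.03 0.002 0 0 -0.04" --pt "0.28 0.031 0.032 0.002 0 0 -0.04" --pt "0.28 0.029 0.033 0.002 0 0 -0.04" --pt "0.28 0.028 0.034 0.002 0 0 -0.04" --pt "0.28 0.027 0.035 0.002 0 0 -0.04" --pt "0.28 0.025 0.036 0.002 0 0 -0.04" --pt "0.28 0.024 0.037 0.002 0 0 -0.04" --pt "0.28 0.022 0.038 0.002 0 0 -0.04" --pt "0.28 0.021 0.039 0.002 0 0 -0.04" --pt "0.28 0.019 0.04 0.002 0 0 -0.04" --newtons 20

```text
clock: 1.15
tool_pos: [0.3869, 0.1202, 0.2079]
tcp_rot: [3.133, 0.158, -0.003]
wrist_force: [0.6, 1.1, 0.3]
gripper_width: 0.024
```

```bash
sed -i 's/print(list(np.r_\[\(.*\)\].round(4)))/print(np.r_[\1].round(4).tolist())/' h.py; python3 -c "
from h import *
plan(-78,-22,200,0,6)"
```

```text
t 1.15 tcp [0.3869 0.1202 0.2079] tray mm [-117.7  137.9] z-tray 207.9 head-tray -7.87 tilt [-0.0014 -0.0052] F [0.6 1.1 0.3] w 0.024
dist 0.16492422753857816 rot 7.874255244578303
[0.0102, 0.0255, 0.0014, 0.0008, 0.0004, -0.0229]
[0.0096, 0.0257, 0.0014, 0.0008, 0.0004, -0.0229]
[0.009, 0.0259, 0.0014, 0.0008, 0.0004, -0.0229]
[0.0084, 0.0261, 0.0014, 0.0008, 0.0004, -0.0229]
[0.0078, 0.0263, 0.0014, 0.0008, 0.0004, -0.0229]
[0.0072, 0.0265, 0.0013, 0.0008, 0.0004, -0.0229]
```

Call:
step_arm --pt "0.28 0.012 0.035 0.002 0.001 0 -0.03" --pt "0.28 0.011 0.035 0.002 0.001 0 -0.03" --pt "0.28 0.01 0.035 0.002 0.001 0 -0.03" --pt "0.28 0.01 0.035 0.002 0.001 0 -0.03" --pt "0.28 0.008 0.02 0.001 0 0 -0.017" --pt "0.28 0 0 0 0 0 0"

```text
clock: 1.75
tool_pos: [0.4641, -0.0413, 0.1974]
tcp_rot: [3.118, 0.374, -0.007]
wrist_force: [-0.2, 0.1, -1.3]
gripper_width: 0.0237
```

```bash
python3 -c "
from h import *;import cv2,pickle
where();i=r.camera_info('wrist');f=r.grab_frame('wrist');cv2.imwrite('pics/w1.png',f[:,:,::-1]);pickle.dump(i,open('w1.pkl','wb'))"
```

```text
t 1.75 tcp [ 0.4641 -0.0413  0.1974] tray mm [-80.8 -37.3] z-tray 197.4 head-tray 0.03 tilt [-0.0046 -0.0015] F [-0.2  0.1 -1.3] w 0.0237
```

View pics/w1.png

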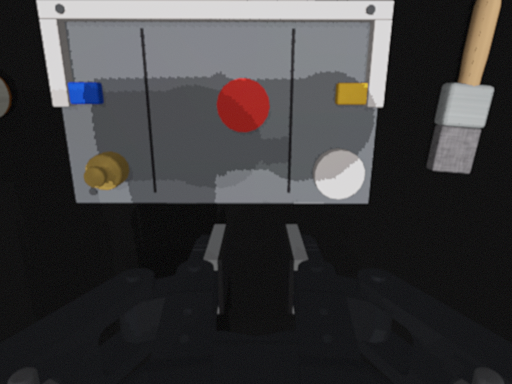

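The wrist view shows the whole tray: rail along the top, red disc at (243,105), blue lip at left (85,93). I'll enlarge it.

Run:
```python
import cv2
a=cv2.imread('pics/w1.png')[0:210,30:230];cv2.imwrite('pics/w1L.png',cv2.resize(a,None,fx=2.8,fy=2.8,interpolation=cv2.INTER_CUBIC)) 
a=cv2.imread('pics/w1.png')[0:210,205:405];cv2.imwrite('pics/w1R.png',cv2.resize(a,None,fx=2.8,fy=2.8,interpolation=cv2.INTER_CUBIC))
```

```text
(no output)
```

View pics/w1L.png

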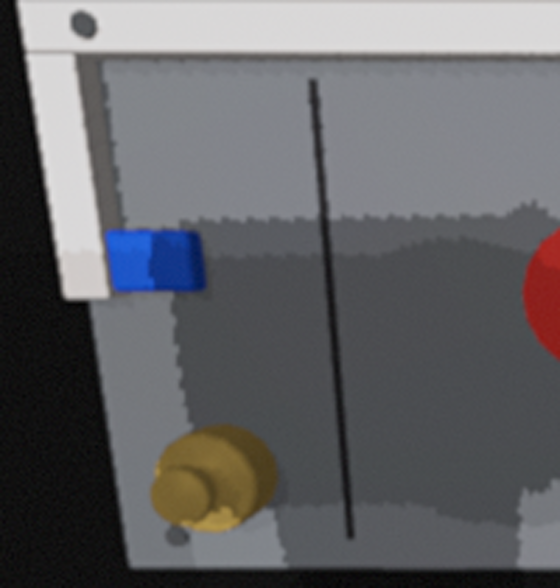

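View pics/w1R.png

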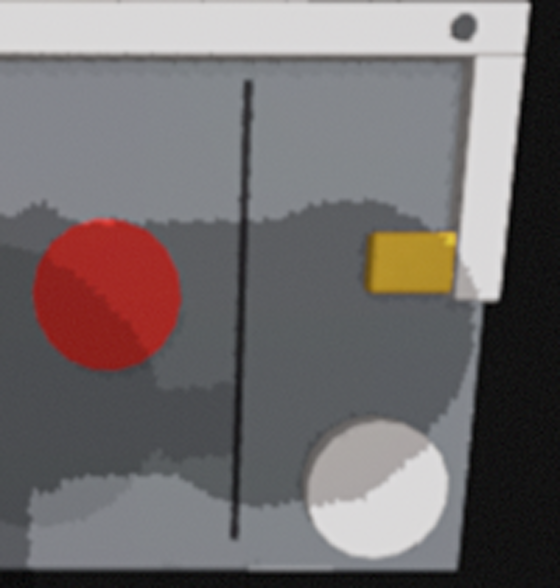

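```bash
cat > fit2.py <<'E'
exec(open('fit.py').read().split("f=least")[0])
import pickle
W=pickle.load(open('w1.pkl','rb'))
L=[((50,140,22),(76,53)),((-25,140,22),(109,299)),((-25,155,22),(64,300)),((-125,155,8),(130,569))]
Rr=[((50,-140,22),(474,53)),((-25,-140,22),(455,299)),((-25,-155,22),(499,301)),((-125,-155,8),(458,570))]
obj=[x[0] for x in L+Rr];pix=np.array([un(x[1],2.8,(30,0)) for x in L]+[un(x[1],2.8,(205,0)) for x in Rr])
rw=lambda p:(proj(W,t2w(p,obj))-pix)
for name,fun in (('wrist',lambda p:rw(p).ravel()),('all',lambda p:np.r_[rw(p).ravel(),res(p)])):
    p=least_squares(fun,[.534,.014,.238,0,43]).x;print(name,p.round(4));print(rw(p).round(2).tolist())
    rp=un((108,294),2.8,(205,0))
    R1=onz(W,rp,.022+p[3]);R3=tri([(W,rp),(CI['scene'],un((345,284),3.7,(130,120))),(CI['side'],un((266,220),5,(225,145)))])
    for R in (R1,R3):
        c,s=np.cos(p[2]),np.sin(p[2]);d=R[:2]-p[:2];print('red',R.round(4),np.round([1000*(c*d[0]+s*d[1]),1000*(-s*d[0]+c*d[1])],1))
E
python3 fit2.py
```

```text
wrist [ 5.352e-01  1.120e-02  2.371e-01 -1.400e-03  4.300e+01]
[[-0.85, 0.16], [0.27, 0.09], [0.36, -0.27], [0.05, 0.02], [0.71, 0.44], [-0.3, 0.25], [-0.07, -0.46], [-0.17, -0.3]]
red [ 0.5182 -0.0174  0.0206] [-23.2 -23.8]
red [ 0.5161 -0.0154  0.0192] [-24.8 -21.4]
all [ 5.34900e-01  1.16000e-02  2.38000e-01 -8.00000e-04  4.24595e+01]
[[-1.83, 0.34], [-0.54, 0.4], [-0.48, 0.05], [-0.58, 0.44], [0.32, 0.3], [-0.61, 0.28], [-0.34, -0.44], [-0.35, -0.13]]
red [ 0.5182 -0.0174  0.0212] [-23.1 -24.3]
red [ 0.5161 -0.0154  0.0192] [-24.7 -21.9]
```

```bash
sed -i 's/^TP=.*/TP=[.535,.0118,.2375,-.0007]/' h.py; python3 -c "
from h import *
plan(-76,-23,60,0,4)"
```

```text
t 1.8 tcp [ 0.4635 -0.0405  0.1975] tray mm [-81.8 -34. ] z-tray 197.5 head-tray 0.06 tilt [-0.0048 -0.0012] F [ 0.3 -0.2  0. ] w 0.024
dist 0.1380271363696537 rot 0.28979585343162934
[0.0016, -0.0028, 0.0344, 0.0, 0.0012, 0.0002]
[0.0016, -0.0028, 0.0344, 0.0, 0.0012, 0.0002]
[0.0015, -0.0028, 0.0344, 0.0, 0.0012, 0.0002]
[0.0015, -0.0028, 0.0344, 0.0, 0.0012, 0.0002]
```

Call:
step_arm --pt "0.28 0.0016 -0.003 0.035 0 0.001 0" --pt "0.28 0.0016 -0.003 0.035 0 0.001 0" --pt "0.28 0.0016 -0.003 0.035 0 0.001 0" --pt "0.28 0.0016 -0.003 0.035 0 0.001 0" --pt "0.28 0 0 0 0 0 0"

```text
clock: 2.3
tool_pos: [0.4667, -0.0244, 0.0552]
tcp_rot: [-3.118, -0.374, -0.007]
wrist_force: [-0.8, 0.1, 0.5]
gripper_width: 0.024
```

```bash
python3 -c "
from h import *
plan(-76,-23,13,0,3)"
```

```text
t 2.3 tcp [ 0.4667 -0.0244  0.0552] tray mm [-74.9 -19.1] z-tray 55.2 head-tray 0.07 tilt [0.0043 0.0014] F [-0.8  0.1  0.5] w 0.024
dist 0.042387893295882655 rot 0.2690520112317084
[-0.0004, 0.0013, 0.0141, -0.0001, -0.0015, 0.0004]
[-0.0004, 0.0013, 0.0141, -0.0001, -0.0015, 0.0004]
[-0.0004, 0.0013, 0.0141, -0.0001, -0.0015, 0.0004]
```

Call:
step_arm --pt "0.28 0 0.002 0.014 0 -0.002 0" --pt "0.28 0 0.001 0.012 0 -0.001 0" --pt "0.28 0 0.001 0.008 0 -0.001 0" --pt "0.28 0 0 0 0 0 0"

```text
clock: 2.7
tool_pos: [0.4702, -0.0267, 0.0246]
tcp_rot: [3.118, 0.38, 0.009]
wrist_force: [-0.9, -0.4, -0.2]
gripper_width: 0.0239
```

```bash
python3 -c "
from h import *
plan(-76,-23,13,0,1)
import cv2,pickle
i=r.camera_info('wrist');f=r.grab_frame('wrist');cv2.imwrite('pics/w2.png',f[:,:,::-1])"
```

```text
t 2.7 tcp [ 0.4702 -0.0267  0.0246] tray mm [-72.  -22.2] z-tray 24.6 head-tray 0.3 tilt [0.0059 0.0003] F [-0.9 -0.4 -0.2] w 0.0239
dist 0.012305215425898599 rot 0.4493853115229714
[-0.0041, 0.0008, 0.0116, 0.0011, -0.0058, 0.0052]
```

View pics/w2.png

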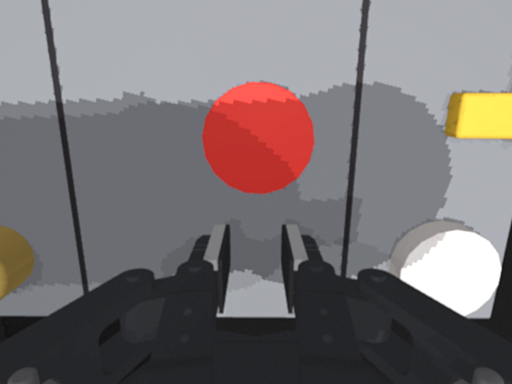

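Disc at (258,137) is centred ahead of the fingers (midline about 255). I'll lower, then push.

Call:
step_arm --pt "0.28 -0.004 0 0.008 0 -0.004 0.003" --pt "0.28 0 0 0.004 0 0 0" --pt "0.28 0 0 0 0 0 0"

```text
clock: 3.05
tool_pos: [0.468, -0.0274, 0.0141]
tcp_rot: [3.118, 0.375, 0.01]
wrist_force: [0.3, -0.5, -0.5]
gripper_width: 0.0239
```

```bash
python3 -c "
from h import *
plan(-30,-23,13,0,6)"
```

```text
t 3.05 tcp [ 0.468  -0.0274  0.0141] tray mm [-74.3 -22.3] z-tray 14.1 head-tray 0.12 tilt [0.0066 0.0001] F [ 0.3 -0.5 -0.5] w 0.0239
dist 0.0443306691016654 rot 0.3957723339783173
[0.0074, 0.0001, 0.0002, 0.0002, -0.0011, 0.0004]
[0.0074, 0.0001, 0.0002, 0.0002, -0.0011, 0.0004]
[0.0074, 0.0001, 0.0002, 0.0002, -0.0011, 0.0004]
[0.0074, 0.0001, 0.0002, 0.0002, -0.0011, 0.0004]
[0.0074, 0.0001, 0.0002, 0.0002, -0.0011, 0.0004]
[0.0074, 0.0001, 0.0002, 0.0002, -0.0011, 0.0004]
```

Call:
step_arm --pt "0.28 0.006 0 0 0 -0.003 0" --pt "0.28 0.005 0 0 0 -0.003 0" --pt "0.28 0.005 0 0 0 -0.001 0" --pt "0.28 0.004 0 0 0 0 0" --pt "0.28 0.004 0 0 0 0 0" --pt "0.28 0.004 0 0 0 0 0" --pt "0.28 0.004 0 0 0 0 0" --pt "0.28 0.004 0 0 0 0 0"

```text
clock: 3.85
tool_pos: [0.5059, -0.0183, 0.0145]
tcp_rot: [3.117, 0.375, -0.003]
wrist_force: [-0.6, -0.0, 0.6]
gripper_width: 0.0238
```

```bash
python3 -c "
from h import *
plan(-8,-23,13,0,6)
import cv2,pickle
i=r.camera_info('wrist');f=r.grab_frame('wrist');cv2.imwrite('pics/w3.png',f[:,:,::-1])"
```

```text
t 3.85 tcp [ 0.5059 -0.0183  0.0145] tray mm [-35.4 -22.5] z-tray 14.5 head-tray 0.12 tilt [-0.0014 -0.0022] F [-0.6 -0.   0.6] w 0.0238
dist 0.0274292493930464 rot 0.19046630363961414
[0.0046, 0.0001, 0.0002, 0.0003, 0.0003, 0.0003]
[0.0046, 0.0001, 0.0002, 0.0003, 0.0003, 0.0003]
[0.0046, 0.0001, 0.0002, 0.0003, 0.0003, 0.0003]
[0.0046, 0.0001, 0.0002, 0.0003, 0.0003, 0.0003]
[0.0046, 0.0001, 0.0002, 0.0003, 0.0003, 0.0003]
[0.0046, 0.0001, 0.0002, 0.0003, 0.0003, 0.0003]
```

View pics/w3.png

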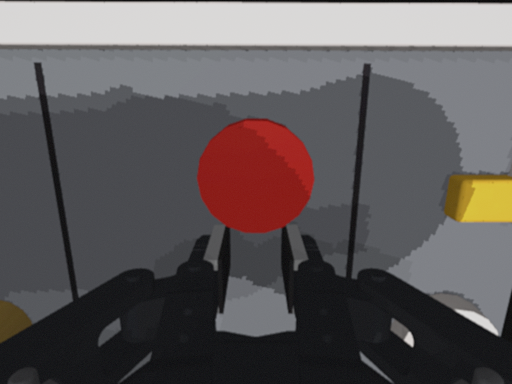

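The disc (256,176) sits in the cradle between the two fingertips and between the lines. I'll keep pushing, slower near the rail.

Call:
step_arm --pt "0.28 0.005 0 0 0 0 0" --pt "0.28 0.005 0 0 0 0 0" --pt "0.28 0.004 0 0 0 0 0" --pt "0.28 0.004 0 0 0 0 0" --pt "0.28 0.003 0 0 0 0 0" --pt "0.28 0.001 0 0 0 0 0"

```text
clock: 4.5
tool_pos: [0.5298, -0.0125, 0.0144]
tcp_rot: [3.117, 0.376, -0.002]
wrist_force: [0.3, -0.2, 0.2]
gripper_width: 0.0241
```

```bash
python3 -c "
from h import *
plan(-8,-23,13,0,1)
import cv2,pickle
i=r.camera_info('wrist');f=r.grab_frame('wrist');cv2.imwrite('pics/w4.png',f[:,:,::-1])"
```

```text
t 4.5 tcp [ 0.5298 -0.0125  0.0144] tray mm [-10.7 -22.4] z-tray 14.4 head-tray 0.13 tilt [-0.001  -0.0022] F [ 0.3 -0.2  0.2] w 0.0241
dist 0.0031268687489347776 rot 0.192065755981887
[0.0027, 0.0006, 0.0014, 0.0019, 0.0015, 0.0023]
```

View pics/w4.png

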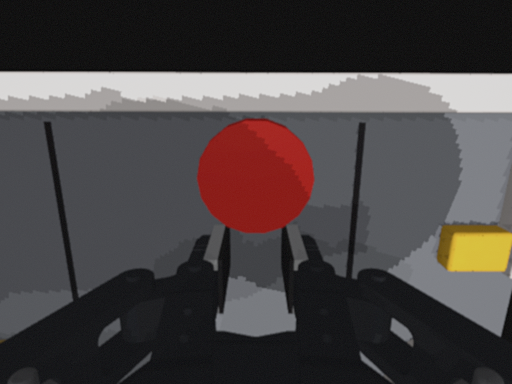

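About 3 mm of gap remains (disc edge at row 120, rail edge at 112). I'll creep until the force shows contact.

Call:
step_arm --pt "0.28 0.002 0 0 0 0 0" --pt "0.28 0.0015 0 0 0 0 0" --pt "0.28 0.001 0 0 0 0 0" --pt "0.28 0.001 0 0 0 0 0"

```text
clock: 4.95
tool_pos: [0.5331, -0.0118, 0.014]
tcp_rot: [3.117, 0.375, -0.009]
wrist_force: [-4.6, -0.5, 4.4]
gripper_width: 0.0237
```

```bash
python3 -c "
from h import *
where()"
```

```text
t 4.95 tcp [ 0.5331 -0.0118  0.014 ] tray mm [ -7.4 -22.4] z-tray 14.0 head-tray 0.11 tilt [-0.0056 -0.0032] F [-4.6 -0.5  4.4] w 0.0237
```

Call:
step_arm --pt "0.28 0.0015 0 -0.0005 0 0 0"

```text
clock: 5.05
tool_pos: [0.5332, -0.0117, 0.0141]
tcp_rot: [3.117, 0.374, -0.014]
wrist_force: [-5.7, -2.3, 1.4]
gripper_width: 0.0239
```

```bash
python3 -c "
from h import *
where()
import cv2
f=r.grab_frame('wrist');cv2.imwrite('pics/w5.png',cv2.resize(f[60:260,150:370,::-1],None,fx=2.5,fy=2.5,interpolation=cv2.INTER_CUBIC))"
```

```text
t 5.05 tcp [ 0.5332 -0.0117  0.0141] tray mm [ -7.3 -22.4] z-tray 14.1 head-tray 0.09 tilt [-0.0084 -0.0036] F [-5.7 -2.3  1.4] w 0.0239
```

View pics/w5.png

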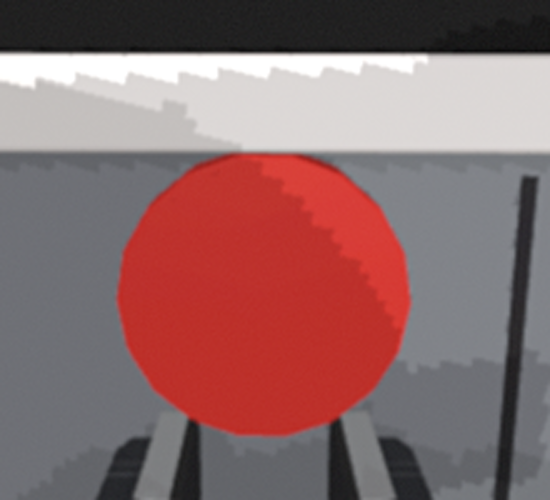

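The disc is touching the rail (top edge meets the rail edge at row 152, with 6 N reaction), between the lines. I'll back off, rise, turn and shut.

Call:
step_arm --pt "0.28 -0.006 0 0 0 0.003 0" --pt "0.28 -0.012 0 0 0 0.002 0" --pt "0.28 -0.012 0 -0.003 0 0 0" --pt "0.2 0 0 -0.02 0 0 0" --pt "0 0 0 -0.02 0 0 0" --pt "0 0 0 0 0 0 0"

```text
clock: 5.7
tool_pos: [0.5047, -0.0185, 0.0596]
tcp_rot: [3.118, 0.375, 0.008]
wrist_force: [0.6, 0.5, 0.7]
gripper_width: 0.0003
```

```bash
python3 -c "
from h import *
import cv2,pickle
i=r.camera_info('wrist');f=r.grab_frame('wrist');cv2.imwrite('pics/w6.png',f[:,:,::-1])
plan(6,-72,60,70,9)
"
```

```text
t 5.75 tcp [ 0.5039 -0.0185  0.0583] tray mm [-37.4 -22.1] z-tray 58.3 head-tray 0.1 tilt [ 0.0029 -0.0005] F [-0.2 -0.3 -0.1] w -0.0001
dist 0.066133848430051 rot 69.90454163522564
[0.0048, 0.0055, -0.0002, 0.0003, -0.0002, -0.1356]
[0.004, 0.0061, -0.0002, 0.0003, -0.0002, -0.1356]
[0.0032, 0.0066, -0.0002, 0.0003, -0.0002, -0.1356]
[0.0022, 0.007, -0.0002, 0.0003, -0.0002, -0.1356]
[0.0013, 0.0072, -0.0002, 0.0003, -0.0002, -0.1356]
[0.0003, 0.0073, -0.0002, 0.0003, -0.0002, -0.1356]
[-0.0007, 0.0073, -0.0002, 0.0003, -0.0002, -0.1356]
[-0.0017, 0.0071, -0.0002, 0.0003, -0.0002, -0.1356]
[-0.0027, 0.0068, -0.0002, 0.0003, -0.0002, -0.1356]
```

View pics/w6.png

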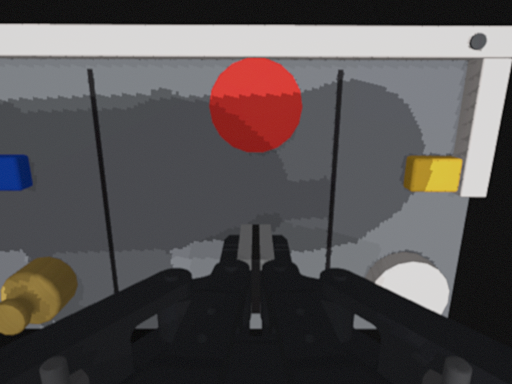

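Fingers are shut and the disc stayed on the rail. Now the turn to behind the disc.

Call:
step_arm --pt "0 0.005 0.0055 0 0 0 -0.136" --pt "0 0.004 0.006 0 0 0 -0.136" --pt "0 0.003 0.0065 0 0 0 -0.136" --pt "0 0.002 0.007 0 0 0 -0.136" --pt "0 0.001 0.007 0 0 0 -0.136" --pt "0 0 0.007 0 0 0 -0.136" --pt "0 -0.001 0.007 0 0 0 -0.136" --pt "0 -0.002 0.007 0 0 0 -0.136" --pt "0 -0.003 0.007 0 0 0 -0.136" --pt "0 0 0 0 0 0 0"

```text
clock: 6.75
tool_pos: [0.5548, -0.057, 0.0512]
tcp_rot: [-2.285, -2.153, -0.001]
wrist_force: [-0.6, 0.8, -1.1]
gripper_width: -0.0
```

```bash
python3 -c "
from h import *
plan(6,-72,35,70,3)
"
```

```text
t 6.75 tcp [ 0.5548 -0.057   0.0512] tray mm [  3.1 -71.6] z-tray 51.2 head-tray 73.0 tilt [-0.0012  0.0018] F [-0.6  0.8 -1.1] w -0.0
dist 0.016453360500974585 rot 3.0040616037390553
[0.0001, 0.001, 0.0054, -0.0004, -0.0006, 0.0175]
[0.0002, 0.001, 0.0054, -0.0004, -0.0006, 0.0175]
[0.0002, 0.001, 0.0054, -0.0004, -0.0006, 0.0175]
```

Call:
step_arm --pt "0 0 0.001 0.011 0 0 0.03" --pt "0 0 0.001 0.011 0 0 0.022" --pt "0 0 0.001 0.008 0 0 0" --pt "0 0 0 0 0 0 0"

```text
clock: 7.15
tool_pos: [0.5558, -0.0567, 0.0166]
tcp_rot: [-2.354, -2.074, 0.003]
wrist_force: [-0.2, -0.9, -0.1]
gripper_width: 0.0003
```

```bash
python3 -c "
from h import *
plan(6,-72,13,70,1)
import cv2
f=r.grab_frame('wrist');cv2.imwrite('pics/w7.png',f[:,:,::-1])
"
```

```text
t 7.15 tcp [ 0.5558 -0.0567  0.0166] tray mm [  4.1 -71.5] z-tray 16.6 head-tray 69.16 tilt [-0.0043  0.0023] F [-0.2 -0.9 -0.1] w 0.0003
dist 0.004077470627756048 rot 0.8813990384573042
[0.0002, 0.002, 0.0036, -0.0045, -0.0018, -0.0146]
```

View pics/w7.png

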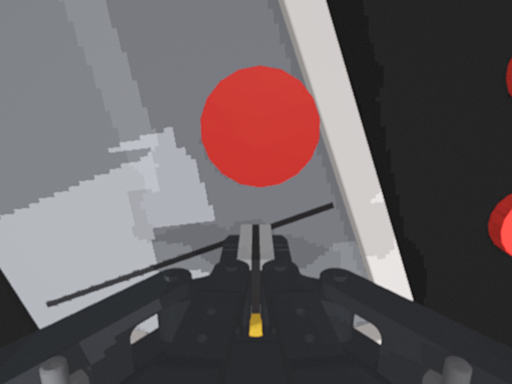

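Call:
step_arm --pt "0 0.002 0 0.003 -0.003 -0.001 -0.01" --pt "0 0.004 0 0 0 0 0" --pt "0 0.0038 -0.0014 0 0 0 0" --pt "0 0.0038 -0.0014 0 0 0 0" --pt "0 0.0047 -0.0017 0 0 0 0" --pt "0 0.0047 -0.0017 0 0 0 0" --pt "0 0.0047 -0.0017 0 0 0 0"

```text
clock: 7.9
tool_pos: [0.5517, -0.0259, 0.0152]
tcp_rot: [2.345, 2.089, 0.003]
wrist_force: [0.4, -0.7, 0.4]
gripper_width: -0.0001
```

```bash
python3 -c "
from h import *
plan(7,0,13.5,70,8)
import cv2
f=r.grab_frame('wrist');cv2.imwrite('pics/w8.png',f[:,:,::-1])
"
```

```text
t 7.9 tcp [ 0.5517 -0.0259  0.0152] tray mm [  7.4 -40.6] z-tray 15.2 head-tray 69.77 tilt [0.0017 0.0007] F [ 0.4 -0.7  0.4] w -0.0001
dist 0.040633369999078496 rot 0.2496058629986847
[0.0047, -0.0018, 0.0002, 0.0002, -0.0001, -0.0005]
[0.0047, -0.0018, 0.0002, 0.0002, -0.0001, -0.0005]
[0.0047, -0.0018, 0.0002, 0.0002, -0.0001, -0.0005]
[0.0047, -0.0018, 0.0002, 0.0002, -0.0001, -0.0005]
[0.0047, -0.0018, 0.0002, 0.0002, -0.0001, -0.0005]
[0.0047, -0.0018, 0.0002, 0.0002, -0.0001, -0.0005]
[0.0047, -0.0018, 0.0002, 0.0002, -0.0001, -0.0005]
[0.0048, -0.0018, 0.0002, 0.0002, -0.0001, -0.0005]
```

View pics/w8.png

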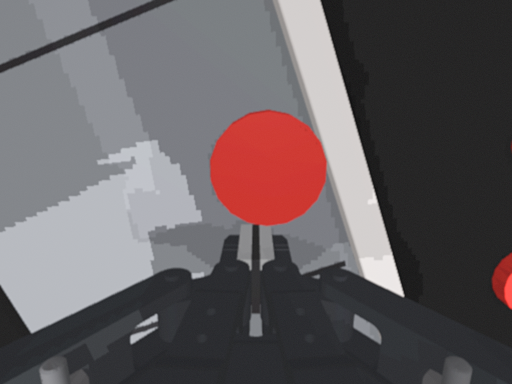

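The disc is in contact and on the rail, slightly right of the finger centre (267 against 256). I'll carry on along the rail while easing the hand towards it.

Call:
step_arm --pt "0 0.005 -0.0012 0.0005 0 0 0" --pt "0 0.0055 -0.0013 0 0 0 0" --pt "0 0.006 -0.0014 0 0 0 0" --pt "0 0.006 -0.0014 0.0005 0 0 0" --pt "0 0.006 -0.0014 0 0 0 0" --pt "0 0.006 -0.0014 0 0 0 0" --pt "0 0.006 -0.0014 0 0 0 0" --pt "0 0.006 -0.0014 0 0 0 0"

```text
clock: 8.75
tool_pos: [0.5456, 0.0255, 0.0145]
tcp_rot: [2.345, 2.089, 0.002]
wrist_force: [-0.3, -1.6, 1.8]
gripper_width: 0.0001
```

```bash
python3 -c "
from h import *
plan(12,75,13.5,70,10)
import cv2
f=r.grab_frame('wrist');cv2.imwrite('pics/w9.png',f[:,:,::-1])
"
```

```text
t 8.75 tcp [0.5456 0.0255 0.0145] tray mm [13.5 10.8] z-tray 14.5 head-tray 69.79 tilt [ 0.0016 -0.0001] F [-0.3 -1.6  1.8] w 0.0001
dist 0.06422611126163509 rot 0.2253425908381952
[0.006, -0.0024, 0.0001, 0.0002, -0.0, -0.0004]
[0.006, -0.0024, 0.0001, 0.0002, -0.0, -0.0004]
[0.006, -0.0024, 0.0001, 0.0002, -0.0, -0.0004]
[0.006, -0.0023, 0.0001, 0.0002, -0.0, -0.0004]
[0.006, -0.0023, 0.0001, 0.0002, -0.0, -0.0004]
[0.006, -0.0023, 0.0001, 0.0002, -0.0, -0.0004]
[0.006, -0.0023, 0.0001, 0.0002, -0.0, -0.0004]
[0.006, -0.0023, 0.0001, 0.0002, -0.0, -0.0004]
[0.006, -0.0023, 0.0001, 0.0002, -0.0, -0.0004]
[0.006, -0.0023, 0.0001, 0.0002, -0.0, -0.0004]
```

View pics/w9.png

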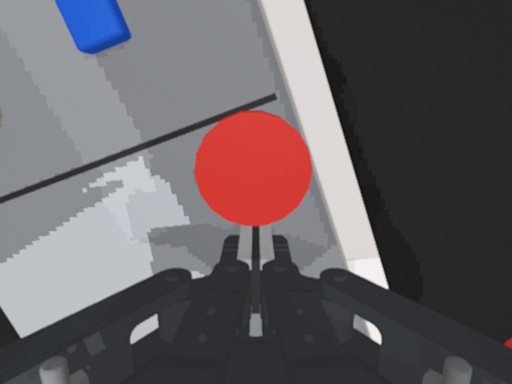

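The disc (253,168) is central on the fingertips and still against the rail; the blue lip is ahead at (92,25). I'll go straight along the rail.

Call:
step_arm --pt "0 0.006 -0.0022 0 0 0 0" --pt "0 0.006 -0.0022 0 0 0 0" --pt "0 0.006 -0.0022 0 0 0 0" --pt "0 0.006 -0.0022 0 0 0 0" --pt "0 0.006 -0.0022 0 0 0 0"

```text
clock: 9.3
tool_pos: [0.5376, 0.0597, 0.0145]
tcp_rot: [2.345, 2.089, 0.003]
wrist_force: [-0.1, -0.9, 0.5]
gripper_width: -0.0004
```

```bash
python3 -c "
from h import *
plan(12.7,75,13.5,70,8)
import cv2
f=r.grab_frame('wrist');cv2.imwrite('pics/w10.png',f[:,:,::-1])
"
```

```text
t 9.3 tcp [0.5376 0.0597 0.0145] tray mm [13.8 46. ] z-tray 14.5 head-tray 69.79 tilt [0.002  0.0004] F [-0.1 -0.9  0.5] w -0.0004
dist 0.029054708176689502 rot 0.23985859503714707
[0.0034, -0.0014, 0.0001, 0.0002, -0.0001, -0.0005]
[0.0034, -0.0014, 0.0001, 0.0002, -0.0001, -0.0005]
[0.0034, -0.0014, 0.0001, 0.0002, -0.0001, -0.0005]
[0.0034, -0.0014, 0.0001, 0.0002, -0.0001, -0.0005]
[0.0034, -0.0014, 0.0001, 0.0002, -0.0001, -0.0005]
[0.0034, -0.0014, 0.0001, 0.0002, -0.0001, -0.0005]
[0.0034, -0.0014, 0.0001, 0.0002, -0.0001, -0.0005]
[0.0034, -0.0014, 0.0001, 0.0002, -0.0001, -0.0005]
```

View pics/w10.png

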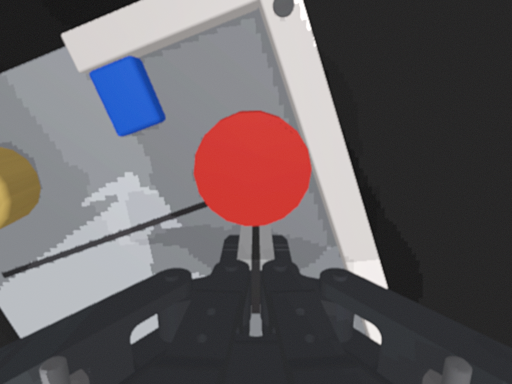

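Call:
step_arm --pt "0 0.0055 -0.002 0 0 0 0" --pt "0 0.0055 -0.002 0 0 0 0" --pt "0 0.0055 -0.002 0 0 0 0" --pt "0 0.005 -0.0018 0 0 0 0" --pt "0 0.004 -0.0015 0 0 0 0"

```text
clock: 9.85
tool_pos: [0.5305, 0.089, 0.0144]
tcp_rot: [2.345, 2.09, 0.003]
wrist_force: [0.0, -0.4, 0.6]
gripper_width: 0.0001
```

```bash
python3 -c "
from h import *
plan(12.7,81,13.5,70,1)
import cv2
f=r.grab_frame('wrist');cv2.imwrite('pics/w11.png',f[:,:,::-1])
"
```

```text
t 9.85 tcp [0.5305 0.089  0.0144] tray mm [13.8 76.1] z-tray 14.4 head-tray 69.81 tilt [0.0019 0.0006] F [ 0.  -0.4  0.6] w 0.0001
dist 0.005089897166404258 rot 0.22138943926887397
[0.0042, -0.0028, 0.0009, 0.0018, -0.0009, -0.0033]
```

View pics/w11.png

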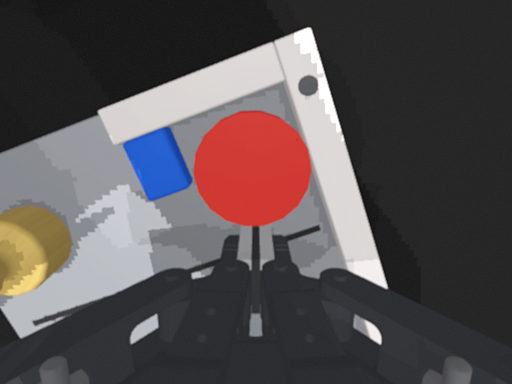

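The disc (253,168) is entering the pocket, on the rail side of the lip, with about 6 mm left to the end stop. I'll creep.

Call:
step_arm --pt "0 0.003 -0.0011 0 0 0 0" --pt "0 0.002 -0.0007 0 0 0 0" --pt "0 0.001 -0.0004 0 0 0 0"

```text
clock: 10.2
tool_pos: [0.5286, 0.0942, 0.0145]
tcp_rot: [2.342, 2.09, -0.002]
wrist_force: [1.1, -7.3, 1.4]
gripper_width: 0.0001
```

```bash
python3 -c "
from h import *
where()
import cv2
f=r.grab_frame('wrist');cv2.imwrite('pics/w12.png',cv2.resize(f[20:260,90:390,::-1],None,fx=2.4,fy=2.4,interpolation=cv2.INTER_CUBIC))
"
```

```text
t 10.2 tcp [0.5286 0.0942 0.0145] tray mm [13.1 81.6] z-tray 14.5 head-tray 69.88 tilt [ 0.0007 -0.003 ] F [ 1.1 -7.3  1.4] w 0.0001
```

View pics/w12.png

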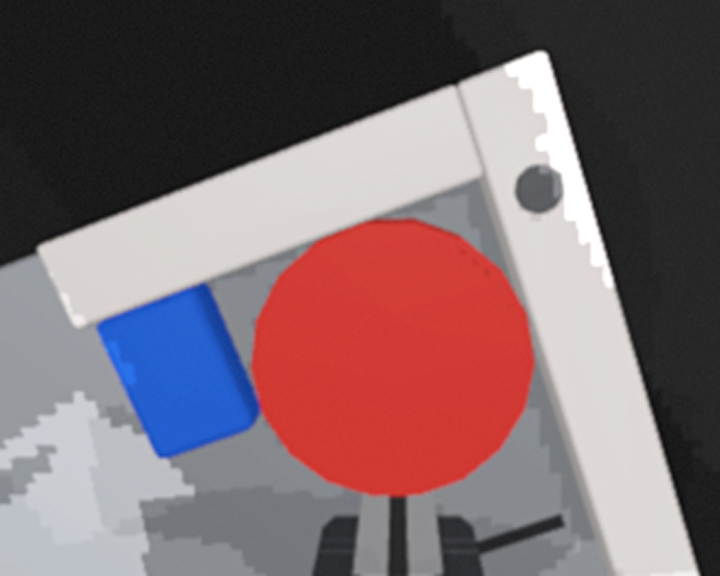

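The disc touches the end stop (7 N) and the rail. One small confirming press, then I'll retreat straight back and up.

Call:
step_arm --pt "0 0.0012 0 0 0 0 0" --pt "0 0.0005 0 0 0 0 0" --pt "0 -0.004 0 0 0 0 0" --pt "0 -0.01 0 0 0 0 0" --pt "0 -0.014 0 0 0 0 0" --pt "0 -0.01 0 -0.02 0 0 0" --pt "0 0 0 -0.04 0 0 0" --pt "0 0 0 -0.045 0 0 0" --pt "0 0 0 -0.02 0 0 0" --pt "0 0 0 0 0 0 0"

```text
clock: 11.25
tool_pos: [0.522, 0.0505, 0.1429]
tcp_rot: [2.347, 2.087, -0.008]
wrist_force: [0.1, -0.2, -0.8]
gripper_width: 0.0002
```

```bash
python3 -c "
from h import *
where()
import cv2,pickle
pickle.dump(r.camera_info('wrist'),open('w13.pkl','wb'))
f=r.grab_frame('wrist');cv2.imwrite('pics/w13f.png',f[:,:,::-1]);cv2.imwrite('pics/w13.png',cv2.resize(f[80:280,110:390,::-1],None,fx=2.8,fy=2.8,interpolation=cv2.INTER_CUBIC))
f=r.grab_frame('side');cv2.imwrite('pics/side1.png',cv2.resize(f[125:295,200:350,::-1],None,fx=3.5,fy=3.5,interpolation=cv2.INTER_CUBIC))
"
```

```text
t 11.25 tcp [0.522  0.0505 0.1429] tray mm [-3.5 40.7] z-tray 142.9 head-tray 69.68 tilt [-0.0031 -0.0039] F [ 0.1 -0.2 -0.8] w 0.0002
```

View pics/w13f.png

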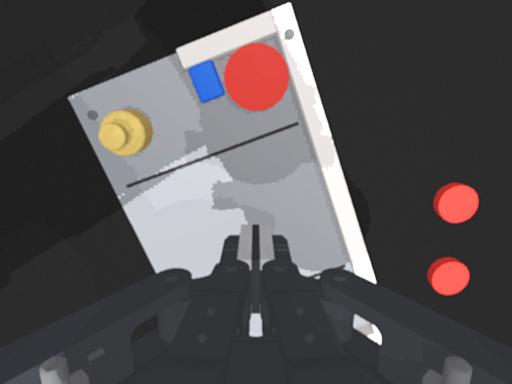

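View pics/w13.png

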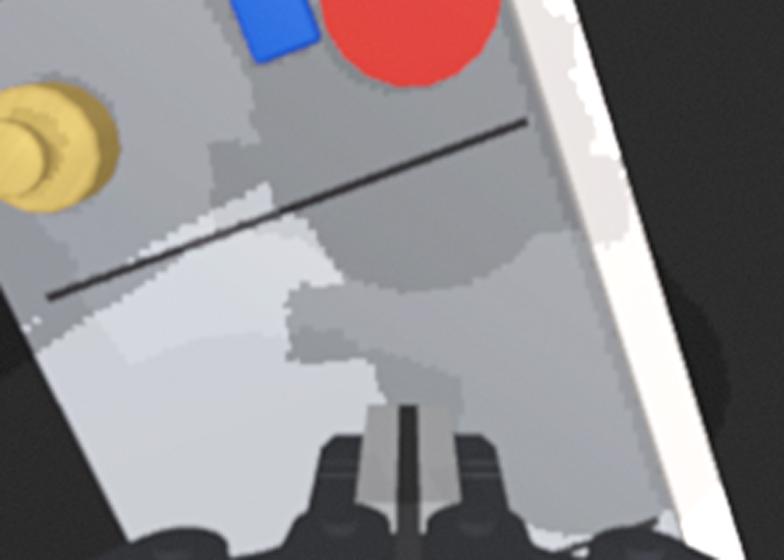

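View pics/side1.png

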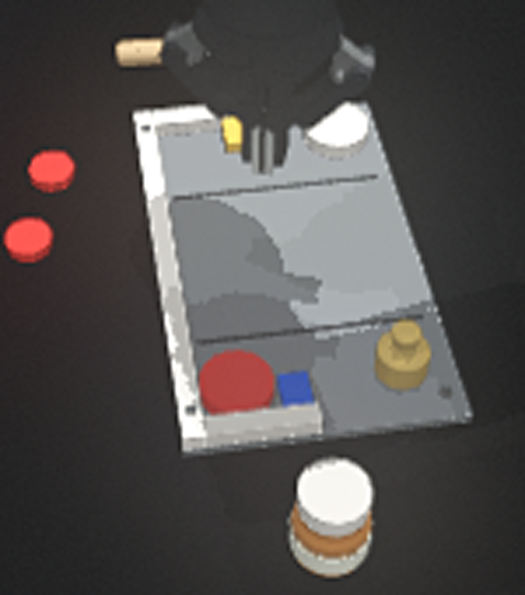

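Disc at (256,76) in the pocket beside the blue lip. A closer crop will show the gaps at the stop and rail.

```bash
python3 -c "
import cv2
f=cv2.imread('pics/w13f.png');cv2.imwrite('pics/w14.png',cv2.resize(f[0:130,170:330],None,fx=4.5,fy=4.5,interpolation=cv2.INTER_CUBIC))"
```

```text
(no output)
```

View pics/w14.png

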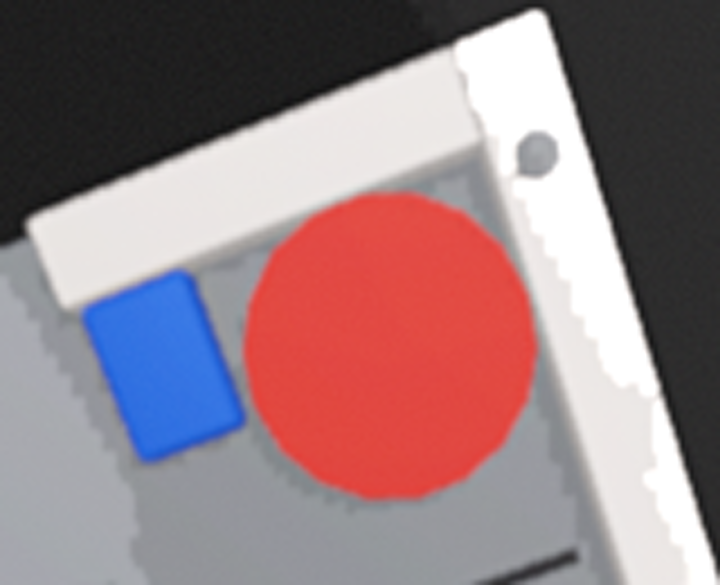

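```bash
cat > chk.py <<'E'
from h import *
import cv2,pickle,sys
f=cv2.imread('pics/w13f.png');W=pickle.load(open('w13.pkl','rb'))
b,g,q=[f[:,:,i].astype(int) for i in range(3)]
m=((q>120)&(g<110)&(b<110)).astype(np.uint8);m[:,330:]=0
c=max(cv2.findContours(m,0,1)[0],key=cv2.contourArea)[:,0,:]
# keep boundary pts on plane z=.0215, circle fit in plane
P=np.array([onz(W,u,.0213)[:2] for u in c.astype(float)])
s=least_squares(lambda v:np.hypot(*(P-v[:2]).T)-v[2],[*P.mean(0),.025],loss='soft_l1',f_scale=.0005).x
print('centre',s[:2].round(4),'R mm',s[2]*1000)
L=lambda u:onz(W,un(u,4.5,(170,0)),.0213)[:2]
def dist(a,b):
    d=(b-a)/np.linalg.norm(b-a);v=s[:2]-a;return 1000*abs(d[0]*v[1]-d[1]*v[0])
print('to stop',dist(L((68,310)),L((480,138))),'to rail',dist(L((480,138)),L((625,585))))
print('pocket model',t2w(TP,[25,115,8]))
E
python3 chk.py
```

```text
centre [0.5322 0.1289] R mm 24.182611664375543
to stop 25.351064806374684 to rail 25.25765034924752
pocket model [[0.53224177 0.1294537  0.0073    ]]
```

The disc centre measures 25.4 mm from the stop and 25.3 mm from the rail (25 wanted, within measuring error). The hand is well clear at z=0.14 with no force, so I'm handing in.

```bash
python3 -c "
from station import r
print(r.state()['clock'],r.finish_job())"
```

```text
the job is handed in; nothing more can be done
11.35 None
```

The large red disc is fully home in the blue-lip pocket, and the job was handed in at 11.35 s with the hand clear of everything.

I pushed the disc straight to the rail between the black lines, with the fingertips set 24 mm apart. I felt about 6 N as it met the rail. Then I shut the fingers and slid it along the rail into the pocket, which gave about 7 N at the end stop.

**Last checks:**
- From the last wrist picture, the disc centre is 25.4 mm from the end stop and 25.3 mm from the rail. The target is 25 mm for each, so it is home within what I can measure. The same picture gave a disc radius of 24.2 mm instead of 25, so expect up to about 1 mm of error.
- The weight, jar and white disc look undisturbed. In the last side view the gripper partly hid the brush and the white disc, but the hand never went near the brush.
- The hand was 0.14 m up with no contact force.

**Disagreement:** the first tray fit from the fixed cameras and the one from the wrist camera differed by about 2–3 mm. I used a blend of the two and relied on the wrist pictures and the contact forces for the final contacts.

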